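# Set the lunch warmer going

### The arm

A 6-joint arm with a two-finger parallel gripper is mounted at the origin on the work surface. World frame = base frame: x ahead of the robot, y to its left, z up, the work surface at z = 0. Lengths are in mm, angles in rad, forces in N, time in s.
With the tool pointing down it reaches from about 350 to 875 mm from the base axis. Payload 4.2 kg.
Tool frame: the origin (TCP) lies at the very end of the fingers, on their centre line; the grasp point (between the pads) lies 19 mm behind it; z points along the fingers, y is the line along which they close (so a half turn about z gives the same grasp; the last joint's range is limited). The gripper opens to 85 mm and grips with 20 to 120 N. Pads are 22 mm wide; open, the fingers measure 114 mm over their backs; the gripper's body (76 mm by 85 mm) begins 54 mm behind the grasp point. The pads swing forward as they close: fully open they stand 13 mm farther back than shut.
Start: joints at [1.561, 0.385, 0.008, 0, -1.194, -0.259], TCP at [165.952, 602.544, 231.312] pointing down, gripper open.
Joint ranges: [-3.14, 3.14], [-1.21, 2.06], [-1.07, 1.41], [-3.16, 2.05], [-2.99, -0.16], [-3.1, 3.1]. Speed limits (rad/s): [2.79, 2.79, 3.14, 3.14, 3.14, 3.14].

### API

Orientations are given as a unit quaternion [x, y, z, w].
In Python, from bench import monitor, get_image, camera_info, job_done gives the robot as it stands.
- The arm moves only by the tool send_rows, never from a script. Its argument "series" is a list of rows, each a list of 3 entries, a list of its own where there are three numbers: the shift along the tool's x, y, z in mm, then the turn, a rotation vector about the tool's x, y, z in rad, then the finger opening in mm, from 0 to 85.4. A call has 1 to 8 rows; each row shifts and turns the commanded pose from where the row before left it, along the tool's axes as they then stand; what a row does not reach is not made up. A row lasts 1/10 s, in which the tool goes at most 50 mm and 8.59 degrees, less where a joint would pass 70% of its speed; a pose out of reach is approached as far as the arm can. A call with a gripper value outside its range is refused whole. The fingers move at their own pace and stop on an object; the grip force is fixed at half the most. Time passes only in rows, so rows that do not move let the fingers close. It gives the time, the measured TCP pose, the force, the opening and the grip force at its end, in the units of the state.
- monitor.read_state(): the state, without advancing time (a new reading comes with each control period).
- get_image(name): name is "side" or "top"; returns the picture (384x512x3 uint8, red, green, blue); there is no depth.
- camera_info(name): a dict with "intrinsics" (3x3 intrinsics, pixels), "R" (3x3) and "t" (3): a world point X has camera coordinates R X + t. Camera axes: x right, y down, z forward; pixel columns grow to the right and rows downward; lengths in mm; the calibration is good to about 2 mm. A picture is of the moment at which its call begins. camera_info takes no time and is no camera call.
- job_done(): hands the job in; it is judged then, once.
The state is a dict: "clock": time; "joints": joint angles; "joint_vel": joint speeds; "joint_efforts": joint torques, N m; "position": TCP position; "ee_rot": TCP orientation; "contact_force": force on the tool from outside, world axes, zero at the start; "wrist_torque": the same for the moment, N m; "gripper_width": finger opening in mm; "grasp_force": force on a finger pad.
Only numpy, scipy, OpenCV 4.12 (cv2) and the standard library are available. Lean on these libraries where they do the work, as an engineer would, in place of code of your own. Each camera call takes 0.05 s, during which the arm holds its last target. There are 200 camera calls.

### The job

Set the lunch warmer going: turn the plug in its deck anticlockwise to its stop, lift it out and leave it in the steel tray. Next stack all the sandwich tins (three to five are there, in any order) flat and squarely in one column over the vent, on the tin outline marked on the deck; then press and release the warmer's keys one at a time: first the left, then the right, and last the large middle one (left and right as seen from the robot). The column must still stand square at the end, and the salt jar and oil bottle stay where they are.

Things in the scene. Friction and masses are not known exactly. Their poses are not given: they have to be found in the camera images.
- warmer: low white steam lunch warmer, fixed, 282 deep x 200 wide; origin at worktop height, x pointing from the black key console (robot's side, near 98 mm, top at z = 46 mm) to the raised aluminium deck behind (184 x 200, top at z = 70 mm), y to the left. A tin outline, long side along the warmer's x, is etched on the deck around the vent
- vent (a point): centre of the vent in the deck, at deck-top height (z = 70), 45 mm along +x of the warmer's origin; axes as the warmer's. The vent is a slot 62 long along the warmer's x and 18 wide, with a 26 mm wide middle, through an 8 mm plate; tins bridge it
- plug: bayonet vent plug, 80 g, loose but captive while locked; origin on its axis, under its round flange (66 across, 5 thick) which lies on the deck; z up its axis. It starts with its x turned 0.95 to 1.25 rad clockwise (seen from above) from the warmer's x; turned anticlockwise it meets a stop, its x in line with the warmer's x (up to 0.1 rad past); there it lifts straight out
- plug_grip (a point): centre of the plug's black grip bar, 46 long (the plug's x) x 14 wide (its y) x 36 high (from 5 to 41 above the plug's origin), on the plug's axis 23 above its origin: grasp it across the 14
- plug_lugs (a point): centre of the plug's two lugs on its axis, 14 below its origin: 56 tip to tip along the plug's x, 11 wide, 6 high, on a stem 23 across that ends 18 below the origin. They hook under the deck plate (3 mm of play, little friction), and pass the slot within about 0.1 rad of in line; raised 20 mm the plug is clear of the vent
- tray: shallow open square steel tray, fixed, 130 x 130 outside, 22 high, walls and floor 3 thick; origin at the centre of its underside
- tin1: closed plain steel sandwich tin, a flat box 104 long (its x) x 64 wide (its y) x 26 high (its z), about 220 g (150 to 310), flat lid and base (it may lie either way up); origin at the centre of its base. May be absent (None). Starts flat on the worktop, long side within 0.45 rad of the world x axis
- tin2: closed plain steel sandwich tin, a flat box 104 long (its x) x 64 wide (its y) x 26 high (its z), about 220 g (150 to 310), flat lid and base (it may lie either way up); origin at the centre of its base. May be absent (None). Starts flat on the worktop, long side within 0.45 rad of the world x axis
- tin3: closed plain steel sandwich tin, a flat box 104 long (its x) x 64 wide (its y) x 26 high (its z), about 220 g (150 to 310), flat lid and base (it may lie either way up); origin at the centre of its base. May be absent (None). Starts flat on the worktop, long side within 0.45 rad of the world x axis
- tin4: closed plain steel sandwich tin, a flat box 104 long (its x) x 64 wide (its y) x 32 high (its z), about 220 g (150 to 310), flat lid and base (it may lie either way up); origin at the centre of its base. May be absent (None). Starts flat on the worktop, long side within 0.45 rad of the world x axis
- tin5: closed plain steel sandwich tin, a flat box 104 long (its x) x 64 wide (its y) x 32 high (its z), about 220 g (150 to 310), flat lid and base (it may lie either way up); origin at the centre of its base. May be absent (None). Starts flat on the worktop, long side within 0.45 rad of the world x axis
- key_left (a joint): left key, small white round spring key (24 across) in a grey housing on the console; 0 m up, 0.006 m fully down (5 N); it springs back
- key_mid (a joint): middle key, the large one (36 across); same travel and spring
- key_right (a joint): right key, small (24 across); same travel and spring
- key_left_top (a point): centre of the top face of the left key (+y side as seen from the robot), moves with it; 105 mm in front (-x) of the warmer's origin and 60 mm to the left (+y)
- key_mid_top (a point): centre of the top face of the middle key, 105 mm in front of the warmer's origin
- key_right_top (a point): centre of the top face of the right key, 60 mm to the right (-y) of the middle one
- salt_jar: small glass salt jar, 42 across, 60 high, standing amid the four right-hand tin places; origin at its base; a bystander, to be left where it is
- oil_bottle: green oil bottle, 60 across, 200 high, beyond the warmer; a bystander, to be left where it is
Things that resemble listed ones, but are neither listed nor needed, are in the scene too. Leave any blue look-alike of the tin5 alone.

How it is judged:
By the outcome, as a careful person would: the job done as asked, in the order asked, and still so for the second after the job is handed in, with the robot touching nothing.
Of tin1, tin2, tin3, tin4, tin5 only 3 to 5 are there at a start; the rules pass over those that are not, and their reading is None.
At some moment in a run one of tin1, tin2, tin3, tin4, tin5 may be knocked a few centimetres aside while the robot is not near it.
Once in a run the grip may slacken for a moment while it holds something.
It also fails if it takes over 210 s, if anything falls off the work surface, if the arm or the gripper's body presses on something with over 40 N, if the wrist force passes 120 N, or if a joint passes its speed limit or range.

## Working session

There is one attempt and no reset: what is moved stays moved. The work goes in short steps, Python scripts to look and compute and a tool call to move; the robot and the scene stay as the last step left them, time stands still between calls to the robot, and variables do not carry over. Pictures are saved under pics/ and viewed, at most 14 in all, crops included, and the job is handed in when it is done.

Besides the shell and the picture viewer there is one more tool, called as a command line: name --argument value ..., lists and objects as JSON in quotes. send_rows: Moves the arm, as the interface text tells. Its arguments: {"type":"object","properties":{"series":{"type":"array"}},"required":["series"]}

```bash
mkdir -p pics; ls; python3 - <<'E'
from bench import monitor,get_image,camera_info
import cv2,numpy as np
print(monitor.read_state())
for n in("side","top"):
    im=get_image(n);cv2.imwrite(f"pics/{n}0.png",im[:,:,::-1]);c=camera_info(n)
    print(n,np.round(c["intrinsics"],2).tolist(),np.round(c["R"],4).tolist(),np.round(c["t"],1).tolist())
E
```

```text
pics
{'clock': 0.0, 'joints': array([ 1.56061214e+00,  3.85554211e-01,  6.61354740e-03, -5.23424655e-04,
       -1.19399714e+00, -2.58601746e-01]), 'joint_vel': array([ 1.49419605e-06,  5.61741173e-04, -8.80501629e-05, -2.63101612e-04,
        9.79080068e-04, -8.97391383e-04]), 'joint_efforts': array([ 2.11373972e-04, -3.92287660e+01,  1.88396770e+01,  4.18592423e+00,
       -4.58639493e-03,  4.32819945e-06]), 'position': array([165.79440058, 601.99406169, 230.21457241]), 'ee_rot': array([ 9.90969310e-01, -1.34084382e-01, -1.08721988e-04,  1.09262409e-03]), 'contact_force': array([ 0.54200248,  0.49393201, -0.38552035]), 'wrist_torque': array([ 0.02711073,  0.01362901, -0.00531536]), 'grasp_force': 0.0, 'gripper_width': 85.56429451377842}
side [[416.65, 0.0, 257.48], [0.0, 416.65, 185.8], [0.0, 0.0, 1.0]] [[0.9544, -0.2977, -0.0224], [-0.2148, -0.6326, -0.7441], [0.2074, 0.7149, -0.6677]] [-603.5, 135.2, 1105.3]
top [[440.57, 0.0, 261.41], [0.0, 440.57, 187.04], [0.0, 0.0, 1.0]] [[-0.0046, -0.9999, 0.0164], [-0.9972, 0.0034, -0.0745], [0.0744, -0.0167, -0.9971]] [-82.0, 636.1, 1197.3]
```

View pics/top0.png

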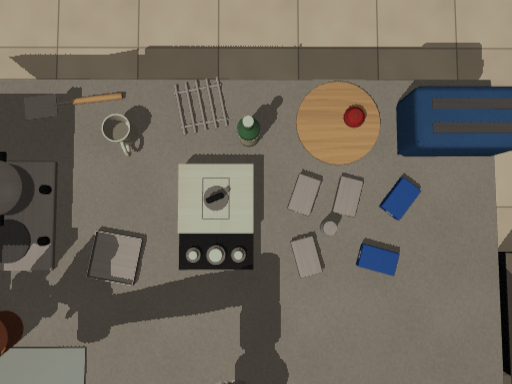

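View pics/side0.png

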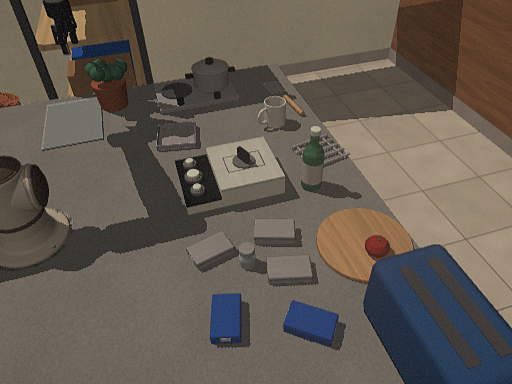

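The top view shows three grey tins near (305,193), (348,195) and (307,256), the salt jar at (330,228), and two blue look-alikes. The warmer is at (216,215) with its plug at (216,198), and the tray is at (116,257). I'll zoom in next.

```bash
cat > h.py <<'E'
from bench import monitor,get_image,camera_info
import cv2,numpy as np
from scipy.spatial.transform import Rotation as Ro
CI={n:camera_info(n) for n in("side","top")}
def ray(n,uv):
    c=CI[n];R=np.array(c["R"]);C=-R.T@np.array(c["t"])
    return C,R.T@np.linalg.inv(c["intrinsics"])@np.array([uv[0],uv[1],1.])
def onz(n,uv,z):
    C,d=ray(n,uv);return C+d*(z-C[2])/d[2]
def tri(a,b):  # pixel in top, in side -> point, gap
    C1,d1=ray("top",a);C2,d2=ray("side",b)
    s=np.linalg.lstsq(np.c_[d1,-d2],C2-C1,rcond=None)[0]
    p,q=C1+s[0]*d1,C2+s[1]*d2;return (p+q)/2,np.linalg.norm(p-q)
def proj(n,X):
    c=CI[n];x=np.array(c["intrinsics"])@(np.array(c["R"])@np.asarray(X,float)+c["t"]);return x[:2]/x[2]
def crop(n,u,v,w,h,s,name,im=None):
    im=get_image(n) if im is None else im
    cv2.imwrite(f"pics/{name}.png",cv2.resize(im[v:v+h,u:u+w,::-1],None,fx=s,fy=s,interpolation=cv2.INTER_CUBIC))
def st():
    s=monitor.read_state();y=Ro.from_quat(s["ee_rot"]).as_matrix()
    print("t",round(s["clock"],2),"pos",s["position"].round(1),"x",y[:,0].round(3),"y",y[:,1].round(3),"z",y[:,2].round(3),"F",s["contact_force"].round(1),"w",round(s["gripper_width"],1),"gf",round(s["grasp_force"],1),"q",s["joints"].round(2))
E
python3 - <<'E'
from h import *
for n in CI: print(n,ray(n,(0,0))[0].round())
top=cv2.cvtColor(cv2.imread("pics/top0.png"),4);side=cv2.cvtColor(cv2.imread("pics/side0.png"),4)
crop("top",170,155,200,130,4,"tz",top);crop("side",150,125,200,150,4,"sz",side)
for n,i in("top",top),("side",side):
  for p in [(305,193),(348,195),(307,256),(285,230),(216,215),(205,215),(190,180),(180,262),(270,170)] if n=="top" else [(275,228),(290,265),(210,248),(250,290),(240,185),(215,170),(190,185)]: print(n,p,i[p[1],p[0]])
E
```

```text
side [ 376. -884.  825.]
top [ 545.  -64. 1243.]
top (305, 193) [144 135 125]
top (348, 195) [142 132 122]
top (307, 256) [143 134 125]
top (285, 230) [122 114 102]
top (216, 215) [171 171 153]
top (205, 215) [172 173 154]
top (190, 180) [172 172 153]
top (180, 262) [29 27 27]
top (270, 170) [123 117 104]
side (275, 228) [132 121 113]
side (290, 265) [130 122 114]
side (210, 248) [130 118 112]
side (250, 290) [113 103  95]
side (240, 185) [148 138 123]
side (215, 170) [165 157 137]
side (190, 185) [23 26 25]
```

View pics/tz.png

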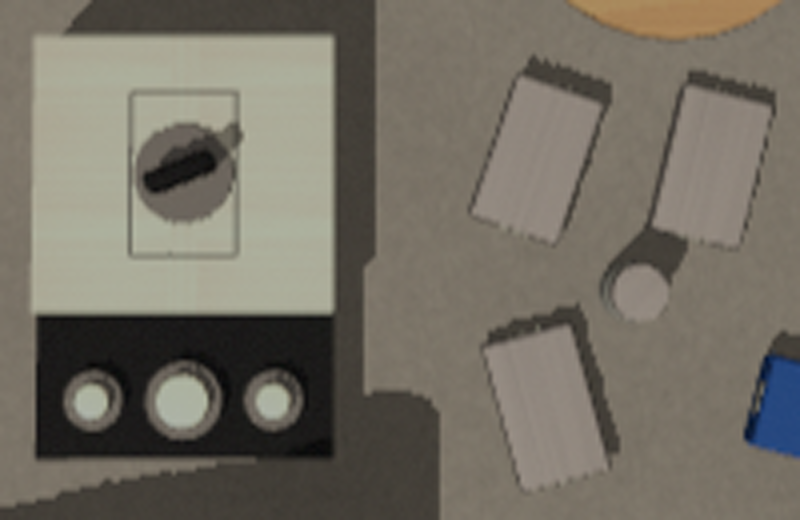

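View pics/sz.png

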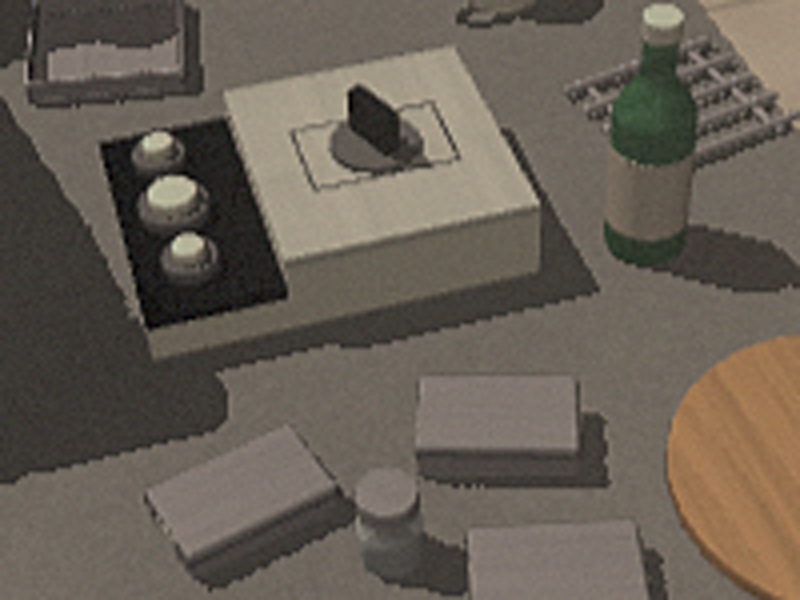

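The zoomed views show the deck, the etched outline (tz ~130..238 × 91..256), the plug bar tilted clockwise, three white key caps and three tins with clean tops. Next I measure them by masks.

```bash
cat > meas.py <<'E'
from h import *
def blobs(im,f,amin):
    m=cv2.morphologyEx(f(im.astype(int)).astype(np.uint8),cv2.MORPH_OPEN,np.ones((3,3)))
    cs,_=cv2.findContours(m,cv2.RETR_EXTERNAL,cv2.CHAIN_APPROX_NONE)
    out=[]
    for c in cs:
        if cv2.contourArea(c)<amin: continue
        k=np.zeros_like(m);cv2.drawContours(k,[c],-1,1,-1)
        v,u=np.nonzero(k);out.append((np.array([u.mean(),v.mean()]),len(u),c,np.c_[u,v]))
    return out
def rect(n,b,z):  # world rectangle: centre, long, short, yaw of long side from x
    P=np.array([onz(n,q,z)[:2] for q in b[2][:,0]],np.float32)
    (c,(w,h),a)=cv2.minAreaRect(P);a=np.radians(a)
    if w<h: w,h,a=h,w,a+np.pi/2
    # area moments of the filled mask are finer than the bounding box
    Q=np.array([onz(n,q,z)[:2] for q in b[3]]);ev,V=np.linalg.eigh(np.cov(Q.T));d=V[:,1]*np.sign(V[0,1])
    return Q.mean(0).round(1),np.sqrt(12*ev[::-1]).round(1),round(float(np.arctan2(d[1],d[0])),3),np.round([w,h],1),round(float((a+np.pi/2)%np.pi-np.pi/2),3)
grey=lambda t:(lambda i:(cv2.GaussianBlur(i.astype(np.float32),(0,0),.7)[...,1]>t[0])&(i[...,0]-i[...,2]<t[1])&(i[...,1]<t[2]))
E
python3 - <<'E'
from meas import *
T=cv2.cvtColor(cv2.imread("pics/top0.png"),4);S=cv2.cvtColor(cv2.imread("pics/side0.png"),4)
def show(n,l):
    for b in l: print(n,b[0].round(1),b[1],cv2.minAreaRect(b[2])[1])
tt=[b for b in blobs(T,grey((125,32,152)),400) if 280<b[0][0]<420 and 160<b[0][1]<290];show("tinT",tt)
ss=[b for b in blobs(S,grey((112.5,32,145)),400) if 170<b[0][0]<340 and 210<b[0][1]<300];show("tinS",ss)
for b in tt:
    for c in ss:
        p,g=tri(b[0],c[0])
        if g<12: print("tin",p.round(1),"gap",round(g,1),rect("top",b,p[2]))
dk=[b for b in blobs(T,lambda i:(i[...,1]>150)&(i[...,0]-i[...,2]<40),1500) if 150<b[0][0]<260 and 150<b[0][1]<240]
for b in dk: print("deck",b[0],rect("top",b,70))
kt=[b for b in blobs(T,lambda i:(i[...,1]>150),40) if 180<b[0][0]<255 and 240<b[0][1]<270];show("kT",kt)
ks=[b for b in blobs(S,lambda i:(i[...,1]>140),15) if 180<b[0][0]<206 and 150<b[0][1]<200];show("kS",ks)
for b in kt:
    for c in ks:
        p,g=tri(b[0],c[0])
        if g<20: print("key",p.round(1),round(g,1))
pt=[b for b in blobs(T,lambda i:i[...,1]<55,20) if 200<b[0][0]<232 and 185<b[0][1]<210];show("gripT",pt)
for b in pt: print("grip",rect("top",b,111))
kc=[b for b in blobs(T,lambda i:i[...,1]<45,1500) if 180<b[0][0]<255 and 230<b[0][1]<280]
for b in kc: print("console",rect("top",b,46))
E
```

```text
tinT [305.9 257. ] 754 (35.783966064453125, 21.049388885498047)
tinT [347.5 196.5] 707 (20.372989654541016, 34.68259048461914)
tinT [303.8 194.6] 721 (20.55480194091797, 35.417503356933594)
tinS [288.4 266. ] 846 (20.297225952148438, 42.592384338378906)
tinS [208.6 246.9] 713 (18.356470108032227, 41.22361373901367)
tinS [273.7 227.5] 649 (17.0, 39.0)
tin [ 442.3 -205.7   25.6] gap 1.0 (array([ 442.8, -205.8]), array([97.2, 57.9]), 0.256, array([97.2, 57.8]), 0.256)
tin [ 608.5 -323.2   26.8] gap 0.1 (array([ 608.5, -323.2]), array([96.5, 56.3]), -0.25, array([96.9, 56.4]), -0.262)
tin [ 613.8 -201.2   32. ] gap 0.1 (array([ 613.8, -201.2]), array([97. , 56.4]), -0.342, array([98.2, 56.5]), -0.335)
deck [215.06953447 198.53741897] (array([602.2,  39.6]), array([198.7, 181. ]), 1.552, array([197.4, 180.8]), 1.566)
kT [237.7 255.2] 53 (7.0, 7.0)
kT [192.3 255.3] 52 (7.0, 7.0)
kT [214.9 255.2] 126 (11.31370735168457, 12.020814895629883)
kS [196.1 185.9] 32 (4.0, 6.0)
kS [192.4 172.5] 74 (7.0, 11.0)
kS [188.5 160. ] 26 (4.0, 5.0)
key [451.9 -20.2  68. ] 0.3
key [451.9 -21.5 117.3] 8.3
key [451.2 -22.6 160.7] 16.5
key [453.4 105.7  15.1] 9.9
key [452.6  99.2  68.6] 0.2
key [452.8  43.9  13. ] 9.2
key [452.7  39.8  68. ] 0.3
key [452.   36.2 116.2] 8.8
gripT [214.8 197. ] 119 (6.685032367706299, 18.75522804260254)
grip (array([604. ,  36.7]), array([46.1, 16.7]), -1.171, array([48. , 17.2]), -1.192)
console (array([461.5,  39. ]), array([198.8,  94.1]), 1.555, array([199.1,  93.5]), 1.566)
```

```bash
python3 - <<'E'
from meas import *
T=cv2.cvtColor(cv2.imread("pics/top0.png"),4);S=cv2.cvtColor(cv2.imread("pics/side0.png"),4)
g=T[...,1].astype(float)
def line(fixed,axis,lo,hi): # darkest subpixel along scan
    pts=[]
    for f in fixed:
        x=np.arange(lo,hi+1);v=g[lo:hi+1,f] if axis=="v" else g[f,lo:hi+1]
        w=np.clip(np.median(v)-4-v,0,None)
        if w.sum()>8: m=(w*x).sum()/w.sum();pts.append((f,m) if axis=="v" else (m,f))
    return np.array([onz("top",p,70)[:2] for p in pts])
for nm,L in dict(far=line(range(205,228),"v",175,181),near=line(range(205,228),"v",216,222),left=line(range(181,216),"u",199,205),right=line(range(181,216),"u",226,232)).items():
    m=np.median(L,0);k=0 if nm in("left","right") else 1
    print(nm,m.round(1),"slope",np.polyfit(L[:,k],L[:,1-k],1).round(4)[0],len(L))
# grip in side
for b in blobs(S,lambda i:i[...,1]<48,20):
    if 225<b[0][0]<265 and 140<b[0][1]<170: print("gripS",b[0],b[1],cv2.boxPoints(cv2.minAreaRect(b[2])).round(1).tolist(), tri([214.8,197.0],b[0]))
# flange: dark-ish disc on deck
for b in blobs(T,lambda i:(i[...,1]<145),200):
    if 200<b[0][0]<232 and 185<b[0][1]<212: print("flange",b[0],b[1],cv2.minEnclosingCircle(b[2]))
# tray: contrast
crop("top",80,220,70,75,7,"tray",T)
E
```

```text
far [658.1  37.3] slope 0.0031 23
near [549.  37.] slope 0.0064 23
left [603.6  73.7] slope -0.0052 35
right [603.4   3.9] slope 0.0083 35
gripS [243.11678832 154.94160584] 137 [[237.0, 148.0], [249.0, 148.0], [249.0, 162.0], [237.0, 162.0]] (array([604.13752662,  38.37446042,  93.77772691]), np.float64(1.5844676634394814))
```

View pics/tray.png

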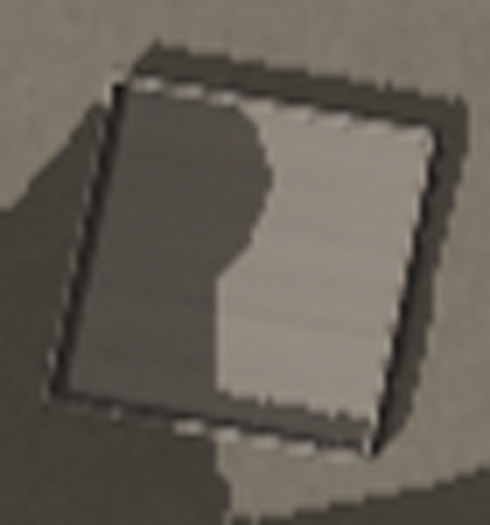

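The crop shows the tray rim corners at about (120,88), (437,133), (372,455) and (55,390), so its centre is at pixel (114.6,257.5).

```bash
cat > go.py <<'E'
import sys
from h import *
# go.py x y z psi : shift in tool axes after/before the turn
x,y,z,psi=map(float,sys.argv[1:5]);st()
s=monitor.read_state();R=Ro.from_quat(s["ee_rot"]).as_matrix()
Rt=np.array([[np.cos(psi),np.sin(psi),0],[np.sin(psi),-np.cos(psi),0],[0,0,-1]])
d=np.array([x,y,z])-s["position"]
print("turn",Ro.from_matrix(R.T@Rt).as_rotvec().round(3),"shift before turn",(R.T@d).round(1),"after turn",(Rt.T@d).round(1))
E
python3 - <<'E'
from h import *
print("tray",onz("top",(114.6,257.5),22).round(1),"edge",[(onz("top",(80+a/7,220+b/7),22)).round(0).tolist() for a,b in((120,88),(437,133),(372,455),(55,390))])
print("jar",onz("top",(330,228),60).round(1))
E
python3 go.py 604 37.8 170 -1.18
```

```text
tray [444.3 317.3  22. ] edge [[512.0, 366.0, 22.0], [494.0, 242.0, 22.0], [370.0, 266.0, 22.0], [396.0, 389.0, 22.0]]
jar [ 522.3 -267.3   60. ]
t 0.1 pos [165.8 602.1 230.3] x [ 0.964 -0.266  0.   ] y [-0.266 -0.964  0.002] z [-0.    -0.002 -1.   ] F [-1.2  0.2 -0.5] w 85.8 gf 0.0 q [ 1.56  0.39  0.01 -0.   -1.19 -0.26]
turn [ 0.002 -0.001  0.911] shift before turn [572.3 427.4  61.2] after turn [ 688.6 -190.2   60.3]
```

send_rows --series '[[[0,0,0],[0,0,0.13],85],[[0,0,0],[0,0,0.13],85],[[0,0,0],[0,0,0.13],85],[[0,0,0],[0,0,0.13],85],[[0,0,0],[0,0,0.13],85],[[0,0,0],[0,0,0.13],85],[[0,0,0],[0,0,0.13],85],[[30,-8,0],[0,0,0],85]]'

```text
clock: 0.9
position: [183.6, 579.2, 230.0]
ee_rot: [0.831, -0.556, 0.0, 0.0]
contact_force: [1.5, -0.2, -0.5]
gripper_width: 84.9
grasp_force: 0.0
```

send_rows --series '[[[40,-11,0],[0,0,0],85],[[40,-11,0],[0,0,0],85],[[40,-11,0],[0,0,0],85],[[40,-11,0],[0,0,0],85],[[40,-11,0],[0,0,0],85],[[40,-11,0],[0,0,0],85],[[40,-11,0],[0,0,0],85],[[40,-11,0],[0,0,0],85]]'

```text
clock: 1.7
position: [388.9, 314.1, 231.1]
ee_rot: [0.831, -0.556, -0.0, 0.0]
contact_force: [0.1, 0.7, -0.1]
gripper_width: 85.0
grasp_force: 0.0
```

send_rows --series '[[[40,-11,0],[0,0,0],50],[[40,-11,0],[0,0,0],50],[[40,-11,0],[0,0,0],50],[[40,-11,0],[0,0,0],50],[[40,-11,0],[0,0,0],50],[[40,-11,0],[0,0,0],50],[[40,-11,0],[0,0,0],50],[[20,-6,0],[0,0,0],50]]'

```text
clock: 2.5
position: [580.8, 67.7, 230.5]
ee_rot: [0.831, -0.557, -0.0, 0.001]
contact_force: [0.4, 0.8, -0.4]
gripper_width: 50.3
grasp_force: 0.0
```

```bash
python3 go.py 604 37.8 84 -1.18
```

```text
t 2.5 pos [580.8  67.7 230.5] x [ 0.38  -0.925  0.   ] y [-0.925 -0.38   0.001] z [-0.001 -0.001 -1.   ] F [ 0.4  0.8 -0.4] w 50.3 gf 0.0 q [ 0.39  0.32 -0.09  0.   -1.16 -0.  ]
turn [ 0.001 -0.    -0.001] shift before turn [ 36.4 -10.3 146.5] after turn [ 36.4 -10.1 146.5]
```

send_rows --series '[[[20,-5,0],[0,0,0],50],[[16,-5,0],[0,0,0],50],[[0,0,30],[0,0,0],50],[[0,0,30],[0,0,0],50],[[0,0,25],[0,0,0],50],[[0,0,10],[0,0,0],50],[[0,0,0],[0,0,0],50]]'

```text
clock: 3.2
position: [601.9, 40.7, 134.8]
ee_rot: [0.831, -0.556, -0.001, 0.001]
contact_force: [-1.0, -0.3, 0.5]
gripper_width: 50.1
grasp_force: 0.0
```

```bash
python3 go.py 604 37.8 82 -1.18; python3 - <<'E'
from h import *
i=get_image("top");j=get_image("side")
crop("top",180,160,80,75,5,"a",i);crop("side",200,100,100,94,4,"b",j)
a=cv2.imread("pics/a.png");b=cv2.imread("pics/b.png");h=min(len(a),len(b));cv2.imwrite("pics/plug1.png",np.hstack([a[:h],b[:h]]))
E
```

```text
t 3.2 pos [601.9  40.7 134.8] x [ 0.382 -0.924 -0.   ] y [-0.924 -0.382  0.004] z [-0.003 -0.001 -1.   ] F [-1.  -0.3  0.5] w 50.1 gf 0.0 q [ 0.34  0.43 -0.18 -0.   -0.97  0.06]
turn [0.004 0.    0.001] shift before turn [ 3.5 -1.  52.8] after turn [ 3.4 -0.8 52.8]
```

View pics/plug1.png

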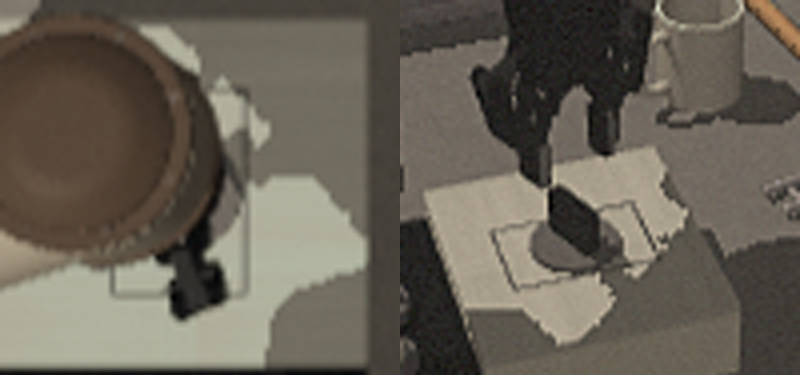

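The fingers straddle the grip bar from above (bar at about (570,220) in the crop). I'll descend and close.

send_rows --series '[[[3,-1,15],[0,0,0],50],[[0,0,15],[0,0,0],50],[[0,0,12],[0,0,0],50],[[0,0,9],[0,0,0],50],[[0,0,0],[0,0,0],50],[[0,0,0],[0,0,0],30],[[0,0,0],[0,0,0],15],[[0,0,0],[0,0,0],15]]'

```text
clock: 4.1
position: [605.1, 38.5, 86.0]
ee_rot: [0.831, -0.556, 0.0, -0.0]
contact_force: [0.5, 0.1, -0.2]
gripper_width: 14.8
grasp_force: 0.0
```

send_rows --series '[[[0,0,0],[0,0,0],8],[[0,0,0],[0,0,0],4],[[0,0,0],[0,0,0],4],[[0,0,0],[0,0,0],4]]'

```text
clock: 4.5
position: [605.3, 38.5, 86.1]
ee_rot: [0.831, -0.556, 0.001, -0.0]
contact_force: [-0.9, 0.8, 5.3]
gripper_width: 12.8
grasp_force: 61.6
```

```bash
python3 go.py 604 37.8 82 0.0
```

```text
t 4.5 pos [605.3  38.5  86.1] x [ 0.382 -0.924  0.   ] y [-0.924 -0.382 -0.001] z [ 0.001  0.    -1.   ] F [-0.9  0.8  5.3] w 12.8 gf 61.6 q [ 0.33  0.49 -0.22  0.   -0.86  0.06]
turn [-1.000e-03 -1.000e-03 -1.178e+00] shift before turn [0.1 1.5 4.1] after turn [-1.3  0.7  4.1]
```

send_rows --series '[[[0,0,0],[0,0,-0.1],4],[[0,0,0],[0,0,-0.1],4],[[0,0,0],[0,0,-0.1],4],[[0,0,0],[0,0,-0.1],4],[[0,0,0],[0,0,-0.1],4],[[0,0,0],[0,0,-0.1],4],[[0,0,0],[0,0,-0.1],4],[[0,0,0],[0,0,-0.1],4]]'

```text
clock: 5.3
position: [605.6, 38.7, 86.2]
ee_rot: [0.983, -0.186, 0.001, -0.0]
contact_force: [-0.1, 1.6, 4.8]
gripper_width: 13.0
grasp_force: 61.6
```

send_rows --series '[[[0,0,0],[0,0,-0.1],4],[[0,0,0],[0,0,-0.1],4],[[0,0,0],[0,0,-0.1],4],[[0,0,0],[0,0,-0.05],4],[[0,0,0],[0,0,-0.03],4],[[0,0,0],[0,0,0],4],[[0,0,0],[0,0,0],4]]'

```text
clock: 6.0
position: [604.9, 39.3, 86.2]
ee_rot: [1.0, 0.001, 0.0, -0.001]
contact_force: [-2.5, 3.9, 6.5]
gripper_width: 13.1
grasp_force: 61.8
```

```bash
python3 go.py 604 37.8 82 0.0;python3 -c "
from h import *;print(monitor.read_state()['wrist_torque'])"
```

```text
t 6.0 pos [604.9  39.3  86.2] x [1.    0.002 0.001] y [ 0.002 -1.    -0.001] z [ 0.001  0.001 -1.   ] F [-2.5  3.9  6.5] w 13.1 gf 61.8 q [ 0.33  0.49 -0.22 -0.   -0.86  1.24]
turn [-0.001 -0.001  0.002] shift before turn [-0.9  1.5  4.2] after turn [-0.9  1.5  4.2]
[ 0.98467493  0.76282685 -0.00380906]
```

send_rows --series '[[[0,0,0],[0,0,-0.03],4],[[0,0,0],[0,0,-0.03],4],[[0,0,0],[0,0,-0.02],4],[[0,0,0],[0,0,0],4],[[0,0,0],[0,0,0],4]]'

```text
clock: 6.5
position: [604.6, 40.2, 86.2]
ee_rot: [0.999, 0.04, 0.0, -0.001]
contact_force: [-3.1, 6.6, 8.1]
gripper_width: 12.8
grasp_force: 62.0
```

```bash
python3 go.py 604 37.8 82 0.0;python3 -c "
from h import *;print(monitor.read_state()['wrist_torque'])"
```

```text
t 6.5 pos [604.6  40.2  86.2] x [0.997 0.08  0.001] y [ 0.08  -0.997 -0.003] z [ 0.001  0.003 -1.   ] F [-3.1  6.6  8.1] w 12.8 gf 62.0 q [ 0.33  0.49 -0.22 -0.   -0.86  1.32]
turn [-0.003 -0.001  0.08 ] shift before turn [-0.8  2.4  4.2] after turn [-0.6  2.4  4.2]
[ 2.05604622  1.21792947 -0.29961304]
```

send_rows --series '[[[0,-1,0],[0,0,-0.03],4],[[0,0,0],[0,0,0],4],[[0,0,0],[0,0,0],4]]'

```text
clock: 6.8
position: [604.4, 41.0, 86.2]
ee_rot: [0.999, 0.055, 0.0, -0.001]
contact_force: [-4.3, 5.6, 8.4]
gripper_width: 13.3
grasp_force: 62.2
```

```bash
python3 go.py 604 37.8 82 0.0;python3 -c "
from h import *;print(monitor.read_state()['wrist_torque'])"
```

```text
t 6.8 pos [604.4  41.   86.2] x [0.994 0.109 0.001] y [ 0.109 -0.994 -0.002] z [ 0.     0.002 -1.   ] F [-4.3  5.6  8.4] w 13.3 gf 62.2 q [ 0.33  0.49 -0.22 -0.   -0.86  1.35]
turn [-0.002 -0.001  0.109] shift before turn [-0.8  3.1  4.2] after turn [-0.4  3.2  4.2]
[ 1.72230826  1.17789425 -0.52272   ]
```

send_rows --series '[[[0,-1,0],[0,0,0.04],4],[[0,0,0],[0,0,0.03],4],[[0,0,-2],[0,0,0],4],[[0,0,-2],[0,0,0],4],[[0,0,-2],[0,0,0],4],[[0,0,0],[0,0,0],4]]'

```text
clock: 7.4
position: [604.5, 40.3, 91.2]
ee_rot: [1.0, 0.021, -0.0, 0.0]
contact_force: [-0.2, 1.4, -0.5]
gripper_width: 12.9
grasp_force: 60.7
```

```bash
python3 go.py 604 37.8 82 0.0;python3 -c "
from h import *;print(monitor.read_state()['wrist_torque'])"
```

```text
t 7.4 pos [604.5  40.3  91.2] x [ 0.999  0.041 -0.   ] y [ 0.041 -0.999  0.   ] z [-0. -0. -1.] F [-0.2  1.4 -0.5] w 12.9 gf 60.7 q [ 0.33  0.48 -0.22  0.   -0.87  1.28]
turn [0.    0.    0.041] shift before turn [-0.6  2.4  9.2] after turn [-0.5  2.5  9.2]
[ 0.0659074  -0.01431165  0.00130926]
```

send_rows --series '[[[0,0,-4],[0,0,0],4],[[0,0,-5],[0,0,0],4],[[0,0,-6],[0,0,0],4],[[0,0,-10],[0,0,0],4],[[0,0,-15],[0,0,0],4],[[0,0,-10],[0,0,0],4],[[0,0,0],[0,0,0],4],[[0,0,0],[0,0,0],4]]'

```text
clock: 8.2
position: [604.4, 40.4, 141.5]
ee_rot: [1.0, 0.02, 0.0, -0.0]
contact_force: [0.3, 0.9, -0.7]
gripper_width: 13.3
grasp_force: 38.4
```

```bash
python3 go.py 444 317 85 0.04;python3 - <<'E'
from h import *
crop("side",200,90,100,100,5,"plug2")
E
```

```text
t 8.2 pos [604.4  40.4 141.5] x [0.999 0.041 0.   ] y [ 0.041 -0.999 -0.   ] z [ 0.  0. -1.] F [ 0.3  0.9 -0.7] w 13.3 gf 38.4 q [ 0.33  0.43 -0.16 -0.   -0.98  1.28]
turn [-0.    -0.     0.001] shift before turn [-148.9 -282.9   56.5] after turn [-149.2 -282.8   56.5]
```

View pics/plug2.png

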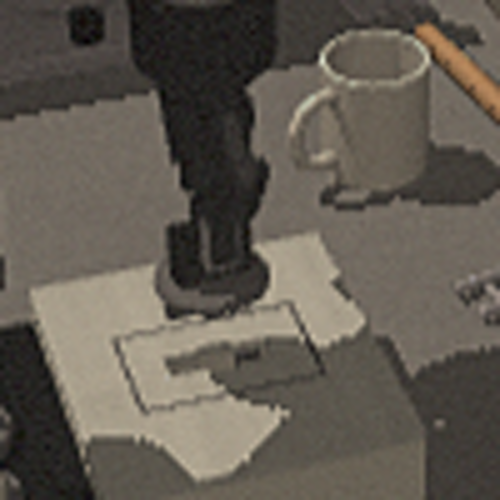

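The plug is lifted free and the slot is visible. The grip force dipped to 38 N, so I'll hold still until it recovers.

send_rows --series '[[[0,0,0],[0,0,0],4],[[0,0,0],[0,0,0],4],[[0,0,0],[0,0,0],4],[[0,0,0],[0,0,0],4]]'

```text
clock: 8.65
position: [604.5, 40.4, 141.0]
ee_rot: [1.0, 0.021, -0.0, 0.0]
contact_force: [0.4, 0.3, -0.8]
gripper_width: 12.7
grasp_force: 63.7
```

send_rows --series '[[[-19,-35,0],[0,0,0],4],[[-19,-35,0],[0,0,0],4],[[-19,-35,0],[0,0,0],4],[[-19,-35,0],[0,0,0],4],[[-19,-35,0],[0,0,0],4],[[-19,-35,0],[0,0,0],4],[[-19,-35,0],[0,0,0],4],[[-16,-38,0],[0,0,0],4]]'

```text
clock: 9.45
position: [442.8, 318.0, 141.5]
ee_rot: [1.0, 0.021, -0.0, -0.0]
contact_force: [1.3, 0.4, -0.3]
gripper_width: 13.0
grasp_force: 63.9
```

send_rows --series '[[[0,0,0],[0,0,0],4],[[0,0,30],[0,0,0],4],[[0,0,30],[0,0,0],4],[[0,0,25],[0,0,0],4],[[0,0,12],[0,0,0],4],[[0,0,0],[0,0,0],4],[[0,0,0],[0,0,0],4]]'

```text
clock: 10.15
position: [444.8, 317.4, 45.1]
ee_rot: [1.0, 0.021, 0.001, -0.0]
contact_force: [0.9, 0.0, -0.8]
gripper_width: 13.0
grasp_force: 64.0
```

```bash
python3 go.py 444 317 38 0.04
```

```text
t 10.15 pos [444.8 317.4  45.1] x [0.999 0.041 0.001] y [ 0.041 -0.999 -0.001] z [ 0.001  0.001 -1.   ] F [ 0.9  0.  -0.8] w 13.0 gf 64.0 q [ 0.92  0.46 -0.41  0.   -0.69  0.69]
turn [-0.001 -0.001  0.001] shift before turn [-0.8  0.4  7.1] after turn [-0.8  0.4  7.1]
```

send_rows --series '[[[0,0,3],[0,0,0],4],[[0,0,3],[0,0,0],4],[[0,0,1],[0,0,0],4],[[0,0,1],[0,0,0],4],[[0,0,0],[0,0,0],4],[[0,0,0],[0,0,0],4]]'

```text
clock: 10.75
position: [444.2, 317.1, 37.1]
ee_rot: [1.0, 0.021, 0.0, -0.0]
contact_force: [-1.9, -1.6, 5.9]
gripper_width: 12.9
grasp_force: 64.8
```

Touching down (5.9 N). I'll release and retreat, then look.

send_rows --series '[[[0,0,0],[0,0,0],20],[[0,0,0],[0,0,0],40],[[0,0,0],[0,0,0],40],[[0,0,0],[0,0,0],40],[[0,0,-20],[0,0,0],40],[[0,0,-40],[0,0,0],40],[[0,0,-40],[0,0,0],85],[[0,0,-40],[0,0,0],85]]'

```text
clock: 11.55
position: [443.8, 316.8, 177.6]
ee_rot: [1.0, 0.021, -0.0, 0.0]
contact_force: [-0.6, 1.3, -0.3]
gripper_width: 67.7
grasp_force: 0.0
```

send_rows --series '[[[0,45,0],[0,0,0],85],[[0,45,0],[0,0,0],85],[[0,45,0],[0,0,0],85],[[0,45,0],[0,0,0],85],[[0,45,0],[0,0,0],85],[[0,0,0],[0,0,0],85]]'

```text
clock: 12.15
position: [452.2, 88.1, 176.1]
ee_rot: [1.0, 0.018, -0.001, 0.0]
contact_force: [-1.1, -0.3, -0.0]
gripper_width: 84.8
grasp_force: 0.0
```

```bash
python3 - <<'E'
from meas import *
T=get_image("top");S=get_image("side");st();cv2.imwrite("pics/tt.png",T[...,::-1])
a=T[150:300,80:420];b=S[110:300,140:340]
cv2.imwrite("pics/v2.png",cv2.resize(T[150:300,80:380,::-1],None,fx=2.6,fy=2.6,interpolation=cv2.INTER_CUBIC))
tt=[b for b in blobs(T,grey((125,32,152)),400) if 280<b[0][0]<420 and 160<b[0][1]<290]
ss=[b for b in blobs(S,grey((112.5,32,145)),400) if 170<b[0][0]<340 and 210<b[0][1]<300]
for b in tt:
    for c in ss:
        p,g=tri(b[0],c[0])
        if g<12: print("tin",p.round(1),"gap",round(g,1),rect("top",b,p[2]))
E
```

```text
t 12.25 pos [453.4  91.3 176.4] x [0.999 0.039 0.   ] y [ 0.039 -0.999 -0.   ] z [ 0.  0. -1.] F [-0.5  0.1  0. ] w 84.9 gf 0.0 q [ 0.55  0.16 -0.46  0.   -0.95  1.06]
tin [ 608.4 -323.1   26.6] gap 0.2 (array([ 608.3, -323.1]), array([97.8, 57.5]), -0.265, array([99.6, 57.7]), -0.262)
tin [ 614.4 -201.4   31.6] gap 0.7 (array([ 614.1, -201.3]), array([97.5, 56.6]), -0.34, array([98.9, 57.3]), -0.327)
```

View pics/v2.png

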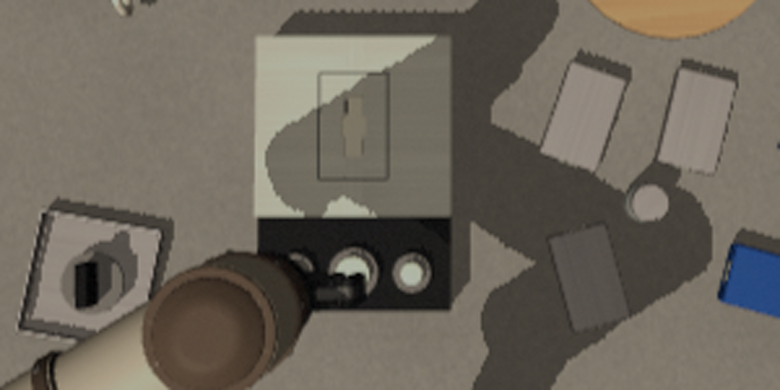

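The plug stands in the tray at crop (87,283) and the slot lies inside the outline. All three tins are in place. I'll take the 32 mm tin first.

```bash
python3 go.py 614.4 -201.3 120 -0.335
```

```text
t 12.25 pos [453.4  91.3 176.4] x [0.999 0.039 0.   ] y [ 0.039 -0.999 -0.   ] z [ 0.  0. -1.] F [-0.5  0.1  0. ] w 84.9 gf 0.0 q [ 0.55  0.16 -0.46  0.   -0.95  1.06]
turn [-0.    -0.     0.374] shift before turn [149.4 298.7  56.4] after turn [248.3 223.4  56.4]
```

send_rows --series '[[[0,0,0],[0,0,0.125],85],[[0,0,0],[0,0,0.125],85],[[0,0,0],[0,0,0.124],85],[[32,29,0],[0,0,0],85],[[32,29,0],[0,0,0],85],[[32,29,0],[0,0,0],85],[[32,29,0],[0,0,0],85],[[32,29,0],[0,0,0],85]]'

```text
clock: 13.05
position: [558.6, -97.2, 176.1]
ee_rot: [0.986, -0.164, 0.0, -0.0]
contact_force: [1.0, -0.2, -0.2]
gripper_width: 84.8
grasp_force: 0.0
```

send_rows --series '[[[32,29,0],[0,0,0],85],[[32,29,10],[0,0,0],85],[[24,20,20],[0,0,0],85],[[0,0,25],[0,0,0],85],[[0,0,25],[0,0,0],85],[[0,0,0],[0,0,0],85],[[0,0,0],[0,0,0],85]]'

```text
clock: 13.75
position: [615.6, -198.7, 96.2]
ee_rot: [0.986, -0.165, -0.0, 0.0]
contact_force: [0.2, -0.3, 0.7]
gripper_width: 84.8
grasp_force: 0.0
```

```bash
python3 go.py 614.4 -201.3 8 -0.335
```

```text
t 13.75 pos [ 615.6 -198.7   96.2] x [ 0.946 -0.325 -0.   ] y [-0.325 -0.946  0.001] z [-0.001 -0.001 -1.   ] F [ 0.2 -0.3  0.7] w 84.8 gf 0.0 q [-0.06  0.54 -0.1   0.   -0.93  1.3 ]
turn [0.001 0.    0.004] shift before turn [-0.3  2.8 88.2] after turn [-0.3  2.9 88.2]
```

send_rows --series '[[[0,3,20],[0,0,0.004],85],[[0,0,20],[0,0,0],85],[[0,0,20],[0,0,0],85],[[0,0,15],[0,0,0],85],[[0,0,9],[0,0,0],85],[[0,0,3],[0,0,0],85],[[0,0,0],[0,0,0],85],[[0,0,0],[0,0,0],85]]'

```text
clock: 14.55
position: [614.7, -202.5, 10.3]
ee_rot: [0.986, -0.167, 0.001, 0.0]
contact_force: [-0.4, -0.4, -0.1]
gripper_width: 85.0
grasp_force: 0.0
```

send_rows --series '[[[0,0,0],[0,0,0],72],[[0,0,0],[0,0,0],66],[[0,0,0],[0,0,0],60],[[0,0,0],[0,0,0],55],[[0,0,0],[0,0,0],55],[[0,0,0],[0,0,0],55],[[0,0,0],[0,0,0],55]]'

```text
clock: 15.25
position: [614.7, -202.4, 10.6]
ee_rot: [0.986, -0.167, 0.001, 0.0]
contact_force: [-1.2, 1.4, 6.6]
gripper_width: 62.6
grasp_force: 68.0
```

```bash
python3 go.py 614.4 -201.3 8 -0.335
```

```text
t 15.25 pos [ 614.7 -202.4   10.6] x [ 0.944 -0.33   0.002] y [-0.33  -0.944 -0.   ] z [ 0.002 -0.    -1.   ] F [-1.2  1.4  6.6] w 62.6 gf 68.0 q [-0.07  0.64 -0.17  0.   -0.76  1.3 ]
turn [-0.    -0.002 -0.001] shift before turn [-0.7 -0.9  2.6] after turn [-0.7 -0.9  2.6]
```

send_rows --series '[[[0,0,-10],[0,0,0],55],[[0,0,-20],[0,0,0],55],[[0,0,-30],[0,0,0],55],[[0,0,-30],[0,0,0],55],[[0,0,-15],[0,0,0],55],[[0,0,0],[0,0,-0.11],55],[[0,0,0],[0,0,-0.11],55],[[0,0,0],[0,0,-0.11],55]]'

```text
clock: 16.05
position: [613.0, -202.4, 114.0]
ee_rot: [1.0, -0.001, -0.001, -0.0]
contact_force: [-0.5, 0.2, -1.7]
gripper_width: 62.3
grasp_force: 67.1
```

```bash
python3 go.py 604.1 39.3 100 -0.003
```

```text
t 16.05 pos [ 613.  -202.4  114. ] x [ 1.    -0.003 -0.002] y [-0.003 -1.    -0.001] z [-0.002  0.001 -1.   ] F [-0.5  0.2 -1.7] w 62.3 gf 67.1 q [-0.07  0.52 -0.09 -0.   -0.97  1.64]
turn [-0.001  0.002  0.   ] shift before turn [  -9.5 -241.7   14.1] after turn [  -9.6 -241.7   14. ]
```

send_rows --series '[[[-2,-35,0],[0,0,0],55],[[-2,-35,0],[0,0,0],55],[[-2,-35,0],[0,0,0],55],[[-2,-35,0],[0,0,0],55],[[-1,-35,0],[0,0,0],55],[[-1,-35,0],[0,0,0],55],[[0,-32,0],[0,0,0],55],[[0,0,0],[0,0,0],55]]'

```text
clock: 16.85
position: [605.1, 42.9, 114.0]
ee_rot: [1.0, -0.001, -0.0, -0.0]
contact_force: [-0.3, -0.7, -2.0]
gripper_width: 62.2
grasp_force: 67.1
```

send_rows --series '[[[0,0,0],[0,0,0],55],[[0,0,10],[0,0,0],55],[[0,0,8],[0,0,0],55],[[0,0,0],[0,0,0],55],[[0,0,0],[0,0,0],55]]'

```text
clock: 17.35
position: [605.3, 38.8, 95.6]
ee_rot: [1.0, -0.004, -0.001, 0.0]
contact_force: [-0.3, -0.0, -1.9]
gripper_width: 62.2
grasp_force: 67.1
```

```bash
python3 go.py 604.1 39.3 80.6 -0.003
```

```text
t 17.35 pos [605.3  38.8  95.6] x [ 1.    -0.008 -0.001] y [-0.008 -1.     0.001] z [-0.001 -0.001 -1.   ] F [-0.3 -0.  -1.9] w 62.2 gf 67.1 q [ 0.33  0.48 -0.21  0.   -0.88  1.23]
turn [ 0.001  0.001 -0.005] shift before turn [-1.1 -0.5 15. ] after turn [-1.2 -0.5 15. ]
```

send_rows --series '[[[-1,-0.5,6],[0,0,-0.003],55],[[0,0,5],[0,0,0],55],[[0,0,2],[0,0,0],55],[[0,0,1],[0,0,0],55],[[0,0,1],[0,0,0],55],[[0,0,0],[0,0,0],55],[[0,0,0],[0,0,0],55]]'

```text
clock: 18.05
position: [604.7, 40.2, 81.5]
ee_rot: [1.0, -0.002, 0.0, -0.0]
contact_force: [0.9, 0.4, -2.0]
gripper_width: 62.5
grasp_force: 67.2
```

```bash
python3 go.py 604.1 39.3 80.6 -0.003
```

```text
t 18.05 pos [604.7  40.2  81.5] x [ 1.    -0.004  0.   ] y [-0.004 -1.    -0.   ] z [ 0.  0. -1.] F [ 0.9  0.4 -2. ] w 62.5 gf 67.2 q [ 0.33  0.49 -0.23  0.   -0.85  1.23]
turn [-0.    -0.    -0.001] shift before turn [-0.6  0.9  0.9] after turn [-0.6  0.9  0.9]
```

send_rows --series '[[[0,0.5,1],[0,0,0],55],[[0,0,0.5],[0,0,0],55],[[0,0,0],[0,0,0],55],[[0,0,0],[0,0,0],55]]'

```text
clock: 18.45
position: [604.8, 39.7, 80.6]
ee_rot: [1.0, -0.002, 0.001, -0.0]
contact_force: [-2.0, -0.5, 4.1]
gripper_width: 62.5
grasp_force: 67.7
```

send_rows --series '[[[0,0,0],[0,0,0],66],[[0,0,0],[0,0,0],70],[[0,0,0],[0,0,0],78],[[0,0,0],[0,0,0],85],[[0,0,0],[0,0,0],85],[[0,0,-20],[0,0,0],85],[[0,0,-40],[0,0,0],85],[[0,0,-30],[0,0,0],85]]'

```text
clock: 19.25
position: [605.0, 39.6, 171.5]
ee_rot: [1.0, -0.002, 0.001, 0.0]
contact_force: [0.7, 1.1, 0.2]
gripper_width: 85.1
grasp_force: 0.0
```

send_rows --series '[[[-20,42,0],[0,0,0],85],[[-20,42,0],[0,0,0],85],[[-20,42,0],[0,0,0],85],[[-20,42,0],[0,0,0],85],[[-20,42,0],[0,0,0],85],[[-20,42,0],[0,0,0],85],[[-20,42,0],[0,0,0],85],[[0,0,0],[0,0,0],85]]'

```text
clock: 20.05
position: [460.8, -257.4, 169.8]
ee_rot: [1.0, -0.005, -0.0, 0.0]
contact_force: [0.7, 0.1, 0.1]
gripper_width: 85.3
grasp_force: 0.0
```

```bash
cat > look.py <<'E'
from meas import *
import sys
T=get_image("top");S=get_image("side");st()
cv2.imwrite("pics/T_last.png",T[...,::-1]);cv2.imwrite("pics/S_last.png",S[...,::-1])
tt=[b for b in blobs(T,grey((125,32,152)),350) if 280<b[0][0]<420 and 160<b[0][1]<290]
ss=[b for b in blobs(S,grey((112.5,32,145)),350) if 170<b[0][0]<340 and 210<b[0][1]<300]
print("raw",[b[0].round(1).tolist()+[b[1]] for b in tt],[b[0].round(1).tolist()+[b[1]] for b in ss])
for b in tt:
    for c in ss:
        p,g=tri(b[0],c[0])
        if g<6: print("tin",p.round(1),"gap",round(g,1),rect("top",b,p[2]))
E
python3 look.py; python3 - <<'E'
import cv2,numpy as np
T=cv2.imread("pics/T_last.png");S=cv2.imread("pics/S_last.png")
a=cv2.resize(T[155:280,170:260],None,fx=4,fy=4,interpolation=2);b=cv2.resize(S[120:245,160:270],None,fx=4,fy=4,interpolation=2)
cv2.imwrite("pics/v3.png",np.hstack([a,b]))
E
```

```text
t 20.15 pos [ 462.8 -254.8  169.8] x [ 1.    -0.006  0.   ] y [-0.006 -1.    -0.   ] z [ 0.  0. -1.] F [0.5 0.1 0.3] w 85.2 gf 0.0 q [-0.2   0.28 -0.32 -0.   -0.98  1.76]
raw [] [[202.8, 251.4, 435]]
```

View pics/v3.png

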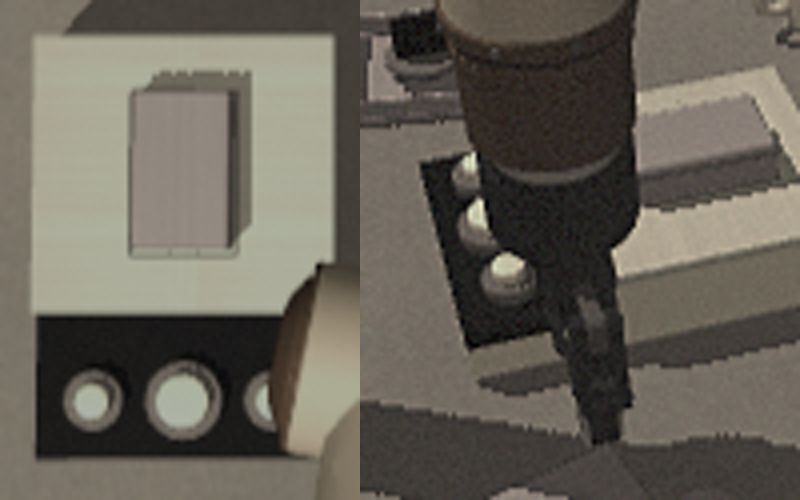

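The tin lies inside the outline (crop 130..232 × 90..247). I'll compute its pose and the remaining tins' poses.

```bash
cat >> meas.py <<'E'
def stack(T,z,lo=115,hi=160):
    # purplish-grey tin top on the yellowish-white deck: r-b small against deck
    for b in blobs(T,lambda i:(i[...,1]>lo)&(i[...,1]<hi)&(i[...,0]-i[...,1]>4),350):
        if 195<b[0][0]<235 and 180<b[0][1]<220: print("stack",b[1],rect("top",b,z))
E
python3 - <<'E'
from meas import *
T=cv2.cvtColor(cv2.imread("pics/T_last.png"),4)
print(T[200,[190,200,204,210,215,225,229,231]].tolist())
stack(T,102)
E
python3 go.py 480 -120 170 -0.26
```

```text
[[171, 171, 152], [172, 172, 153], [145, 136, 127], [146, 137, 127], [146, 137, 128], [143, 134, 126], [80, 76, 69], [109, 105, 92]]
stack 917 (array([604.3,  38.1]), array([100.2,  60.8]), -0.031, array([98.7, 59.5]), 0.001)
t 20.15 pos [ 462.8 -254.8  169.8] x [ 1.    -0.006  0.   ] y [-0.006 -1.    -0.   ] z [ 0.  0. -1.] F [0.5 0.1 0.3] w 85.2 gf 0.0 q [-0.2   0.28 -0.32 -0.   -0.98  1.76]
turn [-0.    -0.     0.254] shift before turn [ 1.630e+01 -1.349e+02 -1.000e-01] after turn [ -18.1 -134.7   -0.2]
```

send_rows --series '[[[0,-45,0],[0,0,0.13],85],[[0,-45,0],[0,0,0.127],85],[[0,-45,0],[0,0,0],85],[[0,-45,0],[0,0,0],85],[[0,0,0],[0,0,0],85],[[0,0,0],[0,0,0],85]]'

```text
clock: 20.75
position: [493.1, -75.3, 169.8]
ee_rot: [0.992, -0.127, -0.0, -0.0]
contact_force: [-0.2, -0.3, -0.6]
gripper_width: 84.7
grasp_force: 0.0
```

```bash
python3 look.py; python3 go.py 608.4 -323.1 100 -0.263
```

```text
t 20.85 pos [492.6 -77.2 169.7] x [ 0.967 -0.256 -0.   ] y [-0.256 -0.967  0.   ] z [-0. -0. -1.] F [ 0.2 -0.1  0.9] w 85.1 gf 0.0 q [ 0.17  0.23 -0.39 -0.   -0.96  1.14]
raw [[347.5, 196.2, 694]] [[289.0, 266.1, 846]]
tin [ 609.6 -323.4   25.9] gap 0.5 (array([ 609.4, -323.3]), array([95., 56.]), -0.277, array([96.9, 56.4]), -0.262)
t 20.85 pos [492.6 -77.2 169.7] x [ 0.967 -0.256 -0.   ] y [-0.256 -0.967  0.   ] z [-0. -0. -1.] F [ 0.2 -0.1  0.9] w 85.1 gf 0.0 q [ 0.17  0.23 -0.39 -0.   -0.96  1.14]
turn [0.    0.    0.004] shift before turn [175.  208.   69.7] after turn [175.8 207.3  69.7]
```

send_rows --series '[[[30,36,0],[0,0,0.004],85],[[30,36,0],[0,0,0],85],[[30,36,0],[0,0,0],85],[[30,36,0],[0,0,0],85],[[30,36,0],[0,0,0],85],[[26,28,20],[0,0,0],85],[[0,0,30],[0,0,0],85],[[0,0,20],[0,0,0],85]]'

```text
clock: 21.65
position: [606.6, -326.6, 96.6]
ee_rot: [0.991, -0.134, -0.002, -0.001]
contact_force: [-1.1, 0.6, -0.9]
gripper_width: 85.0
grasp_force: 0.0
```

send_rows --series '[[[0,0,20],[0,0,0],85],[[0,0,15],[0,0,0],85],[[0,0,0],[0,0,0],85],[[0,0,0],[0,0,0],85]]'

```text
clock: 22.05
position: [608.5, -324.8, 65.2]
ee_rot: [0.991, -0.132, 0.0, 0.0]
contact_force: [0.1, 0.2, 1.2]
gripper_width: 84.8
grasp_force: 0.0
```

```bash
python3 go.py 608.6 -323.2 5 -0.263
```

```text
t 22.05 pos [ 608.5 -324.8   65.2] x [ 0.965 -0.261  0.   ] y [-0.261 -0.965  0.   ] z [ 0.    -0.001 -1.   ] F [0.1 0.2 1.2] w 84.8 gf 0.0 q [-0.26  0.63 -0.01  0.   -0.93  1.56]
turn [ 0.    -0.    -0.001] shift before turn [-0.4 -1.6 60.2] after turn [-0.4 -1.6 60.2]
```

send_rows --series '[[[0,-1.5,20],[0,0,0],85],[[0,0,15],[0,0,0],85],[[0,0,12],[0,0,0],85],[[0,0,8],[0,0,0],85],[[0,0,5],[0,0,0],85],[[0,0,0],[0,0,0],85],[[0,0,0],[0,0,0],72],[[0,0,0],[0,0,0],66]]'

```text
clock: 22.85
position: [609.5, -322.8, 5.6]
ee_rot: [0.991, -0.131, 0.001, 0.0]
contact_force: [0.4, 0.6, 0.1]
gripper_width: 66.2
grasp_force: 0.4
```

send_rows --series '[[[0,0,0],[0,0,0],60],[[0,0,0],[0,0,0],55],[[0,0,0],[0,0,0],55],[[0,0,0],[0,0,0],55],[[0,0,0],[0,0,0],55]]'

```text
clock: 23.35
position: [609.7, -322.9, 6.1]
ee_rot: [0.991, -0.131, 0.001, 0.0]
contact_force: [0.3, 0.9, 5.6]
gripper_width: 62.2
grasp_force: 68.0
```

```bash
python3 go.py 608.6 -323.2 5 -0.263
```

```text
t 23.35 pos [ 609.7 -322.9    6.1] x [ 0.965 -0.26   0.002] y [-0.26  -0.965  0.   ] z [ 0.002 -0.001 -1.   ] F [0.3 0.9 5.6] w 62.2 gf 68.0 q [-0.25  0.7  -0.06  0.   -0.81  1.56]
turn [ 0.    -0.002 -0.   ] shift before turn [-1.   0.6  1.1] after turn [-1.   0.6  1.1]
```

send_rows --series '[[[0,0,-10],[0,0,0],55],[[0,0,-20],[0,0,0],55],[[0,0,-30],[0,0,0],55],[[0,0,-30],[0,0,0],55],[[0,0,-30],[0,0,0],55],[[0,0,-15],[0,0,-0.13],55],[[0,0,0],[0,0,-0.13],55],[[0,0,0],[0,0,0],55]]'

```text
clock: 24.15
position: [608.4, -322.6, 139.9]
ee_rot: [1.0, -0.002, -0.0, -0.0]
contact_force: [-1.2, -0.2, -2.8]
gripper_width: 62.2
grasp_force: 67.2
```

```bash
python3 go.py 605 39.6 140 -0.003
```

```text
t 24.15 pos [ 608.4 -322.6  139.9] x [ 1.    -0.005 -0.   ] y [-0.005 -1.    -0.001] z [-0.     0.001 -1.   ] F [-1.2 -0.2 -2.8] w 62.2 gf 67.2 q [-0.25  0.56  0.06 -0.   -1.07  1.82]
turn [-0.001  0.    -0.002] shift before turn [-5.000e+00 -3.622e+02  1.000e-01] after turn [-4.400e+00 -3.622e+02 -1.000e-01]
```

send_rows --series '[[[-1,-38,0],[0,0,0],55],[[0,-38,0],[0,0,0],55],[[-1,-38,0],[0,0,0],55],[[0,-38,0],[0,0,0],55],[[-1,-38,0],[0,0,0],55],[[0,-38,0],[0,0,0],55],[[-1,-38,0],[0,0,0],55],[[0,-38,0],[0,0,0],55]]'

```text
clock: 24.95
position: [604.9, -17.4, 138.8]
ee_rot: [1.0, -0.004, -0.001, 0.0]
contact_force: [0.6, -0.1, -1.9]
gripper_width: 62.5
grasp_force: 67.2
```

send_rows --series '[[[0,-36,0],[0,0,0],55],[[0,-22,0],[0,0,0],55],[[0,0,0],[0,0,0],55],[[0,0,0],[0,0,0],55],[[0,0,0],[0,0,0],55]]'

```text
clock: 25.45
position: [605.8, 38.4, 139.2]
ee_rot: [1.0, -0.003, -0.001, 0.0]
contact_force: [-0.4, 0.4, -1.5]
gripper_width: 62.4
grasp_force: 67.2
```

```bash
python3 go.py 605.2 39.6 108.1 -0.003
```

```text
t 25.45 pos [605.8  38.4 139.2] x [ 1.    -0.006 -0.002] y [-0.006 -1.     0.   ] z [-0.002 -0.    -1.   ] F [-0.4  0.4 -1.5] w 62.4 gf 67.2 q [ 0.33  0.43 -0.16 -0.   -0.98  1.24]
turn [ 0.     0.002 -0.003] shift before turn [-0.6 -1.2 31.1] after turn [-0.6 -1.2 31.1]
```

send_rows --series '[[[-0.5,-1,10],[0,0,-0.002],55],[[0,0,10],[0,0,0],55],[[0,0,6],[0,0,0],55],[[0,0,2],[0,0,0],55],[[0,0,0],[0,0,0],55],[[0,0,0],[0,0,0],55]]'

```text
clock: 26.05
position: [606.1, 40.3, 112.0]
ee_rot: [1.0, -0.001, 0.0, 0.0]
contact_force: [-0.2, 0.1, -2.0]
gripper_width: 62.8
grasp_force: 67.2
```

```bash
python3 go.py 605.2 39.6 108.1 -0.003
```

```text
t 26.05 pos [606.1  40.3 112. ] x [ 1.    -0.002  0.001] y [-0.002 -1.     0.   ] z [ 0.001 -0.    -1.   ] F [-0.2  0.1 -2. ] w 62.8 gf 67.2 q [ 0.33  0.46 -0.19  0.   -0.92  1.24]
turn [ 0.    -0.001  0.001] shift before turn [-0.9  0.7  3.9] after turn [-0.9  0.7  3.9]
```

send_rows --series '[[[-1,0.5,2],[0,0,0],55],[[0,0,1],[0,0,0],55],[[0,0,1],[0,0,0],55],[[0,0,0.5],[0,0,0],55],[[0,0,0],[0,0,0],55],[[0,0,0],[0,0,0],55]]'

```text
clock: 26.65
position: [604.8, 39.8, 108.1]
ee_rot: [1.0, -0.001, 0.0, 0.0]
contact_force: [-2.9, 0.4, 4.2]
gripper_width: 62.5
grasp_force: 67.9
```

Contact at the expected height. Release, rise and go to where I can see tin 1 at (442.5,-206).

send_rows --series '[[[0,0,0],[0,0,0],66],[[0,0,0],[0,0,0],70],[[0,0,0],[0,0,0],78],[[0,0,0],[0,0,0],85],[[0,0,0],[0,0,0],85],[[0,0,-20],[0,0,0],85],[[0,0,-40],[0,0,0],85],[[0,0,-30],[0,0,0],85]]'

```text
clock: 27.45
position: [605.3, 39.7, 199.1]
ee_rot: [1.0, -0.001, 0.001, 0.0]
contact_force: [1.3, 0.2, -0.3]
gripper_width: 85.3
grasp_force: 0.0
```

send_rows --series '[[[0,45,0],[0,0,-0.09],85],[[0,45,0],[0,0,-0.09],85],[[0,45,0],[0,0,-0.08],85],[[0,45,0],[0,0,0],85],[[0,45,0],[0,0,0],85],[[0,45,0],[0,0,0],85],[[0,0,0],[0,0,0],85],[[0,0,0],[0,0,0],85]]'

```text
clock: 28.25
position: [650.8, -226.0, 196.4]
ee_rot: [0.992, 0.128, -0.001, -0.0]
contact_force: [0.6, -0.6, 0.7]
gripper_width: 85.0
grasp_force: 0.0
```

```bash
python3 look.py; python3 - <<'E'
from meas import *
T=cv2.cvtColor(cv2.imread("pics/T_last.png"),4)
stack(T,128)
T2=T[150:300,170:380];S2=cv2.cvtColor(cv2.imread("pics/S_last.png"),4)[110:260,160:340]
cv2.imwrite("pics/v4.png",cv2.resize(np.hstack([T2,S2])[...,::-1],None,fx=2,fy=2,interpolation=2))
E
python3 go.py 442.5 -205.8 100 0.256
```

```text
t 28.35 pos [ 650.9 -224.2  197.1] x [ 0.967  0.256 -0.   ] y [ 0.256 -0.967 -0.   ] z [-0.  0. -1.] F [0.2 0.3 0.5] w 84.9 gf 0.0 q [-0.1   0.52  0.13 -0.   -1.19  1.93]
raw [[305.9, 257.0, 750]] [[208.5, 246.9, 757]]
tin [ 442.2 -205.7   25.3] gap 1.3 (array([ 442.9, -205.8]), array([97. , 57.7]), 0.253, array([97.3, 57.8]), 0.253)
stack 949 (array([605. ,  38.7]), array([100.4,  60.1]), -0.018, array([99. , 58.3]), 0.002)
t 28.35 pos [ 650.9 -224.2  197.1] x [ 0.967  0.256 -0.   ] y [ 0.256 -0.967 -0.   ] z [-0.  0. -1.] F [0.2 0.3 0.5] w 84.9 gf 0.0 q [-0.1   0.52  0.13 -0.   -1.19  1.93]
turn [-0.     0.     0.003] shift before turn [-196.7  -71.    97.2] after turn [-197.   -70.6   97.1]
```

View pics/v4.png

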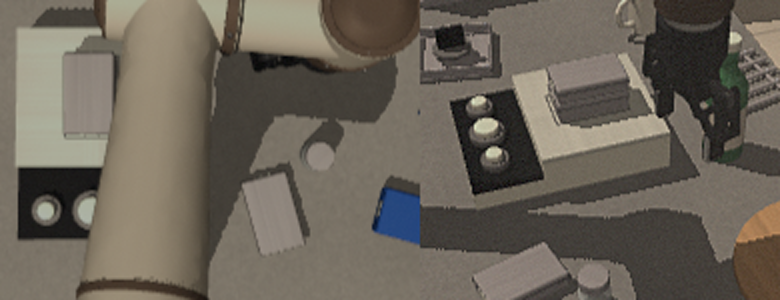

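The two tins sit aligned, the plug is in the tray and the last tin is in place at (275,215). I'll fetch it.

send_rows --series '[[[-33,-12,0],[0,0,0],85],[[-33,-12,0],[0,0,0],85],[[-33,-12,0],[0,0,0],85],[[-33,-12,0],[0,0,0],85],[[-33,-12,0],[0,0,0],85],[[-32,-11,20],[0,0,0],85],[[0,0,35],[0,0,0],85],[[0,0,35],[0,0,0],85]]'

```text
clock: 29.15
position: [442.4, -205.3, 108.3]
ee_rot: [0.992, 0.13, 0.002, 0.001]
contact_force: [0.7, 0.2, -0.8]
gripper_width: 85.1
grasp_force: 0.0
```

send_rows --series '[[[0,0,30],[0,0,0],85],[[0,0,10],[0,0,0],85],[[0,0,0],[0,0,0],85],[[0,0,0],[0,0,0],85]]'

```text
clock: 29.55
position: [443.7, -206.3, 68.6]
ee_rot: [0.992, 0.129, 0.001, 0.0]
contact_force: [0.2, 0.0, 0.6]
gripper_width: 84.8
grasp_force: 0.0
```

```bash
python3 go.py 442.5 -205.8 5 0.254
```

```text
t 29.55 pos [ 443.7 -206.3   68.6] x [0.966 0.257 0.002] y [ 0.257 -0.966  0.001] z [ 0.002 -0.001 -1.   ] F [0.2 0.  0.6] w 84.8 gf 0.0 q [-0.1   0.35 -0.53  0.   -0.69  1.93]
turn [ 0.001 -0.002  0.006] shift before turn [-1.2 -0.8 63.6] after turn [-1.1 -0.7 63.6]
```

send_rows --series '[[[-1,-0.5,20],[0,0,0.004],85],[[0,0,18],[0,0,0],85],[[0,0,12],[0,0,0],85],[[0,0,8],[0,0,0],85],[[0,0,5],[0,0,0],85],[[0,0,0],[0,0,0],85],[[0,0,0],[0,0,0],72],[[0,0,0],[0,0,0],66]]'

```text
clock: 30.35
position: [442.0, -206.4, 5.0]
ee_rot: [0.992, 0.127, 0.001, 0.0]
contact_force: [-0.8, 0.1, 0.0]
gripper_width: 66.2
grasp_force: 0.1
```

send_rows --series '[[[0,0,0],[0,0,0],60],[[0,0,0],[0,0,0],55],[[0,0,0],[0,0,0],55],[[0,0,0],[0,0,0],55],[[0,0,0],[0,0,0],55]]'

```text
clock: 30.85
position: [441.9, -206.3, 5.4]
ee_rot: [0.992, 0.127, 0.001, 0.0]
contact_force: [-0.7, 0.7, 5.1]
gripper_width: 62.4
grasp_force: 66.2
```

```bash
python3 go.py 442.5 -205.8 5 0.254
```

```text
t 30.85 pos [ 441.9 -206.3    5.4] x [0.968 0.252 0.001] y [ 0.252 -0.968  0.001] z [ 0.001 -0.    -1.   ] F [-0.7  0.7  5.1] w 62.4 gf 66.2 q [-0.1   0.46 -0.59  0.   -0.52  1.93]
turn [ 0.001 -0.001  0.001] shift before turn [ 0.7 -0.4  0.4] after turn [ 0.7 -0.4  0.4]
```

send_rows --series '[[[0,0,-10],[0,0,0],55],[[0,0,-20],[0,0,0],55],[[0,0,-30],[0,0,0],55],[[0,0,-30],[0,0,0],55],[[0,0,-30],[0,0,0],55],[[0,0,-30],[0,0,0.13],55],[[0,0,-15],[0,0,0.127],55],[[0,0,0],[0,0,0],55]]'

```text
clock: 31.65
position: [442.6, -206.5, 172.1]
ee_rot: [1.0, -0.001, 0.003, 0.0]
contact_force: [-0.1, 0.8, -3.9]
gripper_width: 62.7
grasp_force: 66.5
```

```bash
python3 go.py 605 39.6 165 -0.003
```

```text
t 31.65 pos [ 442.6 -206.5  172.1] x [ 1.    -0.003  0.006] y [-0.003 -1.     0.001] z [ 0.006 -0.001 -1.   ] F [-0.1  0.8 -3.9] w 62.7 gf 66.5 q [-0.1   0.21 -0.41  0.   -0.95  1.67]
turn [ 0.001 -0.006  0.   ] shift before turn [ 161.8 -246.5    7.9] after turn [ 161.7 -246.6    7.1]
```

send_rows --series '[[[23,-35,0],[0,0,0],55],[[23,-35,0],[0,0,0],55],[[23,-35,0],[0,0,0],55],[[23,-35,0],[0,0,0],55],[[23,-35,0],[0,0,0],55],[[23,-35,0],[0,0,0],55],[[23,-36,0],[0,0,0],55],[[0,0,0],[0,0,0],55]]'

```text
clock: 32.45
position: [604.8, 43.1, 167.1]
ee_rot: [1.0, 0.002, -0.0, -0.0]
contact_force: [-0.3, -1.1, -2.3]
gripper_width: 62.7
grasp_force: 66.6
```

send_rows --series '[[[0,0,0],[0,0,0],55],[[0,0,0],[0,0,0],55],[[0,0,0],[0,0,0],55]]'

```text
clock: 32.75
position: [602.2, 38.1, 168.9]
ee_rot: [1.0, -0.002, -0.001, 0.0]
contact_force: [-0.4, -0.4, -2.1]
gripper_width: 62.9
grasp_force: 66.6
```

```bash
python3 go.py 603.7 39.6 133.4 -0.003
```

```text
t 32.75 pos [602.2  38.1 168.9] x [ 1.    -0.003 -0.001] y [-0.003 -1.     0.   ] z [-0.001 -0.    -1.   ] F [-0.4 -0.4 -2.1] w 62.9 gf 66.6 q [ 0.33  0.4  -0.14 -0.   -1.04  1.24]
turn [ 0.     0.001 -0.   ] shift before turn [ 1.5 -1.5 35.5] after turn [ 1.5 -1.5 35.5]
```

send_rows --series '[[[1.5,-1,10],[0,0,0],55],[[0,0,10],[0,0,0],55],[[0,0,8],[0,0,0],55],[[0,0,4],[0,0,0],55],[[0,0,0],[0,0,0],55],[[0,0,0],[0,0,0],55]]'

```text
clock: 33.35
position: [604.8, 40.2, 137.3]
ee_rot: [1.0, -0.001, 0.0, 0.0]
contact_force: [0.2, 0.3, -2.3]
gripper_width: 63.0
grasp_force: 66.6
```

```bash
python3 go.py 603.7 39.6 133.4 -0.003
```

```text
t 33.35 pos [604.8  40.2 137.3] x [ 1.    -0.003  0.   ] y [-0.003 -1.     0.   ] z [ 0. -0. -1.] F [ 0.2  0.3 -2.3] w 63.0 gf 66.6 q [ 0.33  0.43 -0.17  0.   -0.97  1.23]
turn [ 0. -0.  0.] shift before turn [-1.1  0.7  3.9] after turn [-1.1  0.7  3.9]
```

send_rows --series '[[[-1,0.5,2],[0,0,0],55],[[0,0,1],[0,0,0],55],[[0,0,1],[0,0,0],55],[[0,0,0],[0,0,0],55],[[0,0,0],[0,0,0],55]]'

```text
clock: 33.85
position: [603.7, 39.8, 133.5]
ee_rot: [1.0, -0.001, 0.0, -0.0]
contact_force: [-0.8, 0.3, -2.2]
gripper_width: 62.1
grasp_force: 66.6
```

send_rows --series '[[[0,0,0.5],[0,0,0],55],[[0,0,0.5],[0,0,0],55],[[0,0,0],[0,0,0],55],[[0,0,0],[0,0,0],55]]'

```text
clock: 34.25
position: [603.7, 39.8, 133.4]
ee_rot: [1.0, -0.001, 0.0, 0.0]
contact_force: [-3.4, 0.2, 5.2]
gripper_width: 62.6
grasp_force: 67.5
```

send_rows --series '[[[0,0,0],[0,0,0],66],[[0,0,0],[0,0,0],70],[[0,0,0],[0,0,0],78],[[0,0,0],[0,0,0],85],[[0,0,0],[0,0,0],85],[[0,0,-20],[0,0,0],85],[[0,0,-40],[0,0,0],85],[[0,0,-10],[0,0,0],85]]'

```text
clock: 35.05
position: [606.1, 40.0, 206.9]
ee_rot: [1.0, -0.001, 0.004, -0.0]
contact_force: [-0.3, 1.3, 0.8]
gripper_width: 84.8
grasp_force: 0.0
```

send_rows --series '[[[-38,-15,0],[0,0,0],0],[[-38,-15,0],[0,0,0],0],[[-38,-15,0],[0,0,0],0],[[-38,-15,0],[0,0,0],0],[[0,0,0],[0,0,0],0],[[0,0,0],[0,0,0],0],[[0,0,0],[0,0,0],0]]'

```text
clock: 35.75
position: [452.6, 100.3, 202.6]
ee_rot: [1.0, -0.001, 0.0, -0.0]
contact_force: [-0.7, 0.1, -0.4]
gripper_width: -0.2
grasp_force: 0.0
```

```bash
python3 look.py; python3 - <<'E'
from meas import *
T=cv2.cvtColor(cv2.imread("pics/T_last.png"),4)
stack(T,154)
T2=T[140:290,80:260];S2=cv2.cvtColor(cv2.imread("pics/S_last.png"),4)[90:240,150:330]
cv2.imwrite("pics/v5.png",cv2.resize(np.hstack([T2,S2])[...,::-1],None,fx=2.2,fy=2.2,interpolation=2))
E
python3 go.py 452.6 99.2 90 -0.003
```

```text
t 35.85 pos [452.7 100.1 202.2] x [ 1.    -0.004  0.   ] y [-0.004 -1.     0.   ] z [ 0. -0. -1.] F [ 0.   0.5 -0.2] w 0.0 gf 0.0 q [ 0.57  0.13 -0.42  0.   -1.02  1.  ]
raw [] []
t 35.85 pos [452.7 100.1 202.2] x [ 1.    -0.004  0.   ] y [-0.004 -1.     0.   ] z [ 0. -0. -1.] F [ 0.   0.5 -0.2] w 0.0 gf 0.0 q [ 0.57  0.13 -0.42  0.   -1.02  1.  ]
turn [ 0.    -0.    -0.001] shift before turn [-1.000e-01  9.000e-01  1.122e+02] after turn [-1.000e-01  9.000e-01  1.122e+02]
```

View pics/v5.png

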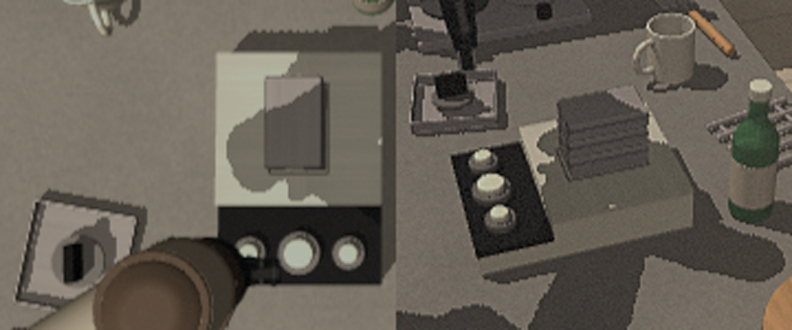

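The column of three stands square on the outline, and the plug is in the tray. Now the left key.

send_rows --series '[[[0,0.5,30],[0,0,0],0],[[0,0,35],[0,0,0],0],[[0,0,35],[0,0,0],0],[[0,0,22],[0,0,0],0],[[0,0,5],[0,0,0],0],[[0,0,0],[0,0,0],0],[[0,0,0],[0,0,0],0]]'

```text
clock: 36.55
position: [453.0, 100.0, 76.2]
ee_rot: [1.0, -0.001, 0.001, -0.0]
contact_force: [-0.3, -0.2, 0.1]
gripper_width: 0.2
grasp_force: 0.0
```

send_rows --series '[[[0,0,4],[0,0,0],0],[[0,0,3],[0,0,0],0],[[0,0,2],[0,0,0],0],[[0,0,1],[0,0,0],0],[[0,0,1],[0,0,0],0],[[0,0,0],[0,0,0],0]]'

```text
clock: 37.15
position: [452.2, 99.9, 64.6]
ee_rot: [1.0, -0.001, 0.0, -0.0]
contact_force: [-0.3, 0.2, 3.7]
gripper_width: 0.1
grasp_force: 1.7
```

send_rows --series '[[[0,0,1],[0,0,0],0],[[0,0,1],[0,0,0],0],[[0,0,1],[0,0,0],0],[[0,0,0],[0,0,0],0],[[0,0,0],[0,0,0],0]]'

```text
clock: 37.65
position: [452.2, 99.9, 62.0]
ee_rot: [1.0, -0.001, 0.0, -0.0]
contact_force: [-1.3, 0.7, 8.6]
gripper_width: -0.2
grasp_force: 4.4
```

send_rows --series '[[[0,0,1],[0,0,0],0],[[0,0,0],[0,0,0],0],[[0,0,0],[0,0,0],0]]'

```text
clock: 37.95
position: [452.2, 99.9, 61.9]
ee_rot: [1.0, -0.001, 0.001, -0.0]
contact_force: [-4.0, 0.3, 16.2]
gripper_width: 0.1
grasp_force: 8.0
```

send_rows --series '[[[0,0,-10],[0,0,0],0],[[0,0,-10],[0,0,0],0],[[0,40,0],[0,0,0],0],[[0,40,0],[0,0,0],0],[[0,40,0],[0,0,0],0],[[0,0,0],[0,0,0],0],[[0,0,0],[0,0,0],0]]'

```text
clock: 38.65
position: [450.9, -21.2, 80.1]
ee_rot: [1.0, -0.003, -0.0, 0.0]
contact_force: [0.7, 0.8, 0.1]
gripper_width: -0.4
grasp_force: 0.0
```

send_rows --series '[[[1,-1,6],[0,0,0],0],[[0,0,4],[0,0,0],0],[[0,0,3],[0,0,0],0],[[0,0,2],[0,0,0],0],[[0,0,2],[0,0,0],0],[[0,0,1],[0,0,0],0],[[0,0,0],[0,0,0],0],[[0,0,0],[0,0,0],0]]'

```text
clock: 39.45
position: [452.7, -19.1, 62.6]
ee_rot: [1.0, -0.001, 0.0, -0.0]
contact_force: [-2.2, 3.6, 5.0]
gripper_width: 0.1
grasp_force: 2.2
```

send_rows --series '[[[0,0,1],[0,0,0],0],[[0,0,0],[0,0,0],0],[[0,0,0],[0,0,0],0]]'

```text
clock: 39.75
position: [452.8, -19.2, 62.0]
ee_rot: [1.0, -0.001, 0.001, -0.0]
contact_force: [-2.2, 3.7, 8.2]
gripper_width: 0.3
grasp_force: 4.4
```

send_rows --series '[[[0,0,1],[0,0,0],0],[[0,0,0],[0,0,0],0],[[0,0,0],[0,0,0],0]]'

```text
clock: 40.05
position: [452.9, -19.2, 61.9]
ee_rot: [1.0, -0.001, 0.001, -0.0]
contact_force: [-5.2, 4.1, 17.0]
gripper_width: 0.0
grasp_force: 8.1
```

send_rows --series '[[[0,0,-10],[0,0,0],0],[[0,0,-10],[0,0,0],0],[[0,-30,0],[0,0,0],0],[[0,-29,0],[0,0,0],0],[[0,0,0],[0,0,0],0],[[0,0,0],[0,0,0],0]]'

```text
clock: 40.65
position: [452.3, 39.7, 80.2]
ee_rot: [1.0, -0.001, -0.0, 0.0]
contact_force: [-0.6, -0.2, -0.3]
gripper_width: -0.1
grasp_force: 0.0
```

send_rows --series '[[[0,0,6],[0,0,0],0],[[0,0,4],[0,0,0],0],[[0,0,3],[0,0,0],0],[[0,0,2],[0,0,0],0],[[0,0,2],[0,0,0],0],[[0,0,1],[0,0,0],0],[[0,0,1],[0,0,0],0],[[0,0,0],[0,0,0],0]]'

```text
clock: 41.45
position: [452.2, 39.1, 62.0]
ee_rot: [1.0, -0.001, -0.001, 0.001]
contact_force: [-3.2, -3.8, 9.5]
gripper_width: -0.2
grasp_force: 4.8
```

send_rows --series '[[[0,0,1],[0,0,0],0],[[0,0,0],[0,0,0],0],[[0,0,0],[0,0,0],0]]'

```text
clock: 41.75
position: [452.2, 39.1, 61.8]
ee_rot: [1.0, -0.001, -0.0, 0.001]
contact_force: [-5.8, -3.5, 17.7]
gripper_width: -0.0
grasp_force: 8.4
```

Bottomed. I'll release, retreat up and away, and take a last look.

send_rows --series '[[[0,0,-10],[0,0,0],0],[[0,0,-20],[0,0,0],0],[[0,0,-40],[0,0,0],0],[[0,0,-40],[0,0,0],0],[[-20,30,-20],[0,0,0],0],[[-10,35,0],[0,0,0],0],[[0,0,0],[0,0,0],0],[[0,0,0],[0,0,0],0]]'

```text
clock: 42.55
position: [422.7, -25.3, 190.6]
ee_rot: [1.0, -0.002, 0.001, -0.001]
contact_force: [0.5, -0.1, -0.1]
gripper_width: 0.1
grasp_force: 0.0
```

```bash
python3 look.py; python3 - <<'E'
from meas import *
T=cv2.cvtColor(cv2.imread("pics/T_last.png"),4)
stack(T,154);stack(T,154,60)
T2=T[140:290,80:380];S2=cv2.cvtColor(cv2.imread("pics/S_last.png"),4)[90:240,150:300]
cv2.imwrite("pics/v6.png",cv2.resize(np.hstack([T2,S2])[...,::-1],None,fx=1.75,fy=1.75,interpolation=2))
E
```

```text
t 42.65 pos [423.  -24.7 190.2] x [ 1.    -0.003  0.001] y [-0.003 -1.    -0.   ] z [ 0.001  0.    -1.   ] F [ 1.   0.3 -0.6] w 0.2 gf 0.0 q [ 0.33  0.08 -0.52 -0.   -0.98  1.24]
raw [] []
stack 814 (array([614.6,  40.7]), array([90.4, 56.9]), -0.241, array([101.4,  56.9]), 0.002)
stack 1047 (array([607.5,  37.4]), array([103.9,  61.2]), -0.032, array([104. ,  59.4]), 0.002)
```

View pics/v6.png

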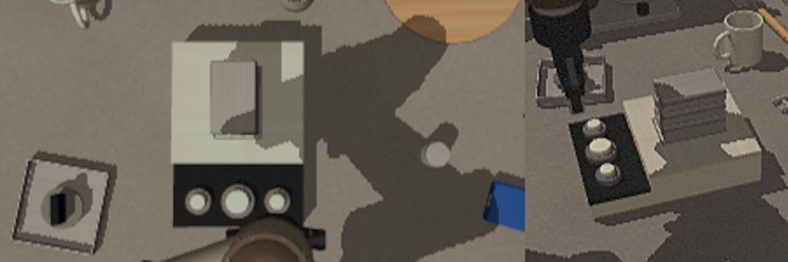

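The final view shows the column square on the outline, the plug in the tray, all keys up, the jar in place and the arm clear. Handing in.

```bash
python3 -c "
from bench import job_done;print(job_done())"
```

```text
the job is handed in; nothing more can be done
None
```

The job is handed in at about 43 s: the plug is in the steel tray, all three tins stand square over the vent, and the keys were pressed left, right, then middle. The salt jar did not move in the final view, and I kept clear of the oil bottle but did not measure it.

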